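# Find the fuller spice tin by lifting and rack it

## Task

Lift the blue-capped tin clear of the tray to feel its weight and set it back down on the tray, then lift the red-capped one the same way. Put the heavier of the two in the wooden rack, standing on the bar between the guides and pushed back until it bears firmly but gently on the sprung orange stop pad, and leave the lighter one standing on the tray. Keep the tins upright, do not drop them, and do not disturb the black-capped tin or the bamboo tong.

Things in the scene. Friction and masses are not known exactly. Their poses are not given: they have to be found in the camera images.
- tin_blue_mid (a point): centre (half-way up, 42 mm above its foot) of the blue-capped tin: closed upright steel spice tin, round, 60 mm diameter over its whole height, 84 mm tall, flush screw cap (top 15 mm), standing on the tray
- tin_red_mid (a point): centre (half-way up, 42 mm above its foot) of the red-capped tin: closed upright steel spice tin, round, 60 mm diameter over its whole height, 84 mm tall, flush screw cap (top 15 mm), standing on the tray
- tin_blue: the blue-capped tin as a whole; origin at the centre of its foot, z up. The tins differ in cap colour and in the solid salt block shut inside: one is fresh (tin and block about 0.34 to 0.41 kg), the other nearly used up (about 0.15 to 0.17 kg); which is which changes every time
- tin_red: the red-capped tin as a whole; origin at the centre of its foot, z up. The tins differ in cap colour and in the solid salt block shut inside: one is fresh (tin and block about 0.34 to 0.41 kg), the other nearly used up (about 0.15 to 0.17 kg); which is which changes every time
- tray_floor (a point): centre of the floor of the round blue melamine tray, 300 mm across the rim, rim 16 mm high, flat floor 284 mm across and 6 mm above the bar (the bar's top is at height 0); it is fixed. This point is on the floor's top face
- tray: the same tray as a body; origin under its centre at bar height
- rack: low wooden rack fixed on the bar, without a floor (a tin in it stands on the bar). Origin at bar height on its centre line; its x points from the open mouth inwards, z up. Two guides along x, 15 mm high, 6 mm thick, 68 mm apart inside, run from x = -95 to +90 mm; posts and a back bar, up to 42 mm high, at x = +90 to +108 mm
- stop_zone (a point): mid-range of the rack's stop: a fixed point at rack x = +12 mm, 30 mm above the bar. A steel carriage, clamped at a depth that changes every time, carries an orange pad 44 mm wide, 15 to 45 mm above the bar, facing the mouth; the untouched pad's face lies anywhere from rack x = -18 to +42 mm. Only feeling or seeing tells where
- pad_feel (a point): the same point, for how the pad behaves: it yields along rack x on a damped spring, 600 N/m, and bottoms after 10 mm (6 N). 3 to 5 N of push is right; over 12 N is rough. A tin let go slides back a few mm until its friction on the bar balances the spring, still bearing on the pad
- tin_black: bystander: third steel tin, black cap, 60 mm diameter, 84 mm tall, on the tray; origin at the centre of its foot
- tong: bystander: bamboo tong lying flat, 210 mm long along its x, about 40 mm wide, 12 mm high; origin at its middle at bar height

How it is judged:
By the outcome, as a careful person would: the job done as asked, in the order asked, and still so for the second after the job is handed in, with the robot touching nothing.
It also fails if it takes over 72 s, if anything falls off the work surface, if the arm or the gripper's body presses on something with over 40 N, if the wrist force passes 120 N, or if a joint passes its speed limit or range.

## Robot

A 7-joint arm with a two-finger parallel gripper is mounted at the origin on the work surface. World frame = base frame: x ahead of the robot, y to its left, z up, the work surface at z = 0. Lengths are in m, angles in rad, forces in N, time in s.
With the tool pointing down it reaches from about 0.425 to 0.925 m from the base axis. Payload 6.8 kg.
Tool frame: the origin (TCP) lies on the centre line of the jaws, within the pads' length; the fingertips stand bot.tip_reach ahead of it and the grasp point (between the pads) lies 3 mm ahead of it (bot.tip_reach is the distance from the TCP to the fingertips, in m); z points along the fingers, y is the line along which they close (so a half turn about z gives the same grasp; the last joint's range is limited). The gripper opens to 85 mm and grips with 20 to 120 N. Pads are 22 mm wide; open, the fingers measure 114 mm over their backs; the gripper's body (76 mm by 85 mm) begins 54 mm behind the grasp point. The pads swing forward as they close: fully open they stand 13 mm farther back than shut.
Start: joints at [1.09, 0.477, 0.022, 1.555, -0.011, 1.109, -0.083], TCP at [0.246, -0.629, 0.253] pointing down, gripper open.
Joint ranges: [-2.96, 2.96], [-0.34, 2.1], [-1.41, 1.46], [0.24, 2.44], [-1.37, 4.51], [0.17, 1.92], [-2.96, 2.96]. Speed limits (rad/s): [2.39, 2.39, 3.14, 3.14, 3.14, 3.14, 3.14].

## Interface

Orientations are given as a unit quaternion [w, x, y, z].
In Python, from station import bot gives the robot as it stands.
- The arm moves only by the tool jog_arm, never from a script. Its argument "deltas" is a list of rows, each a list of 7 numbers: the shift along the world's x, y, z in m, then the turn, a rotation vector about the world's x, y, z in rad, then the opening, from 0 (shut) to 1 (fully open). In form: [[x, y, z, rx, ry, rz, grip], ...]. A call has 1 to 10 rows; each row shifts and turns the commanded pose from where the row before left it; what a row does not reach is not made up. A row lasts 1/10 s, in which the tool goes at most 50 mm and 8.59 degrees, less where a joint would pass 70% of its speed; a pose out of reach is approached as far as the arm can. A call with a gripper value outside its range is refused whole. The fingers move at their own pace and stop on an object; "newtons" is the grip in N (left out, the last holds). Time passes only in rows, so rows that do not move let the fingers close. It gives the time, the measured TCP pose, the force, the opening and the grip force at its end, in the units of the state.
- bot.get_obs(): the state, without advancing time (a new reading comes with each control period).
- bot.read_camera(name): name is "scene" or "top" or "wrist"; returns a dict with "img" (480x640x3 uint8, red, green, blue), "K" (3x3 intrinsics, pixels), "dist_coeffs" ([k1, k2, p1, p2, k3] as OpenCV has them; the pictures are not rectified), "eye" and "attitude" of the camera in the world. Camera axes: x right, y down, z forward; pixel columns grow to the right and rows downward; lengths in m; the calibration is good to about 2 mm. A picture is of the moment at which its call begins. There is no depth.
- bot.hand_in(): hands the job in; it is judged then, once.
The state is a dict: "t": time; "q": joint angles; "joint_vel": joint speeds; "joint_torque": joint torques, N m; "eef_pos": TCP position; "tool_rot": TCP orientation; "contact_force": force on the tool from outside, world axes, zero at the start; "torque": the same for the moment, N m; "gripper_width": opening from 0.0 (shut) to 1.0 (fully open); "grasp_force": force on a finger pad.
Only numpy, scipy, OpenCV 4.12 (cv2) and the standard library are available. Lean on these libraries where they do the work, as an engineer would, in place of code of your own. Each camera call takes 0.05 s, during which the arm holds its last target. There are 200 camera calls.

## Working session

There is one attempt and no reset: what is moved stays moved. The work goes in short steps, Python scripts to look and compute and a tool call to move; the robot and the scene stay as the last step left them, time stands still between calls to the robot, and variables do not carry over. Pictures are saved under pics/ and viewed, at most 10 in all, crops included, and the job is handed in when it is done.

Besides the shell and the picture viewer there is one more tool, called after "Request:" as name(argument=value, ...), one argument or row to a line, values as JSON. jog_arm: Moves the arm, as the interface text tells. Its arguments: {"type":"object","properties":{"deltas":{"type":"array"},"newtons":{"type":"number"}},"required":["deltas"]}

```bash
mkdir -p pics; ls
python3 - <<'E'
from station import bot
import cv2,numpy as np
print(bot.get_obs(), bot.tip_reach)
for n in ("scene","top"):
    c=bot.read_camera(n); cv2.imwrite(f"pics/{n}0.png",c["img"][:,:,::-1])
    print(n,c["K"],c["dist_coeffs"],c["eye"],c["attitude"])
E
```

```text
pics
{'t': 0.0, 'q': array([ 1.08990469,  0.47782195,  0.02233099,  1.55643515, -0.01151857,
        1.10928237, -0.0830888 ]), 'joint_vel': array([-0.00108307, -0.00177153,  0.00019005,  0.00107394, -0.00091811,
        0.00037547, -0.00121494]), 'joint_torque': array([ 1.18971661e-04, -5.96450758e+01,  1.60800118e+00, -2.81193888e+01,
        1.24398016e-02,  9.30284295e-03, -5.68976930e-05]), 'eef_pos': array([ 0.24564904, -0.62813391,  0.25231773]), 'tool_rot': array([-8.81286627e-04,  9.82675124e-01,  1.85334223e-01, -2.24780815e-04]), 'contact_force': array([-0.17738445, -0.46897327, -0.68733775]), 'torque': array([ 0.02008124, -0.00577044,  0.01197976]), 'grasp_force': 0.0, 'gripper_width': 1.0006951499056587} 0.022
scene [[467.02745646   0.         318.6117664 ]
 [  0.         467.02745646 245.16309096]
 [  0.           0.           1.        ]] [0.02906658 0.         0.         0.         0.        ] [ 1.10984202 -0.22410968  0.66695407] [-0.32197388  0.74953761  0.52963716 -0.23240195]
top [[450.46731817   0.         319.41181349]
 [  0.         450.46731817 236.75213043]
 [  0.           0.           1.        ]] [-0.07166309  0.          0.          0.          0.        ] [ 0.47600999 -0.00235684  0.85332182] [ 0.01346647 -0.70475346  0.70884627 -0.02604184]
```

View pics/top0.png

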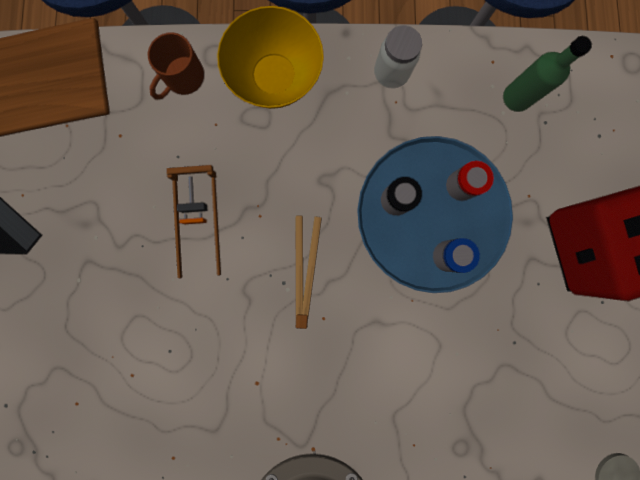

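View pics/scene0.png

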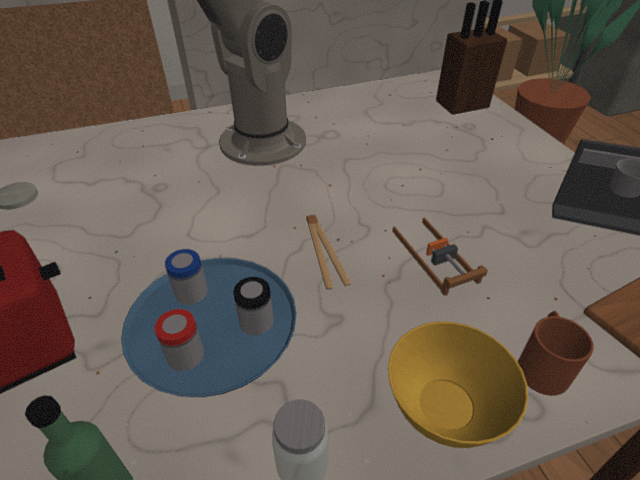

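The top view shows the tin caps: blue (462,256), red (475,180) and black (405,194). The rack's mouth ends are at (180,277) and (219,274), its back bar runs (169,172)–(214,170), and the orange pad is near (192,221). The tong spans (300,217)–(302,328).

```bash
cat > h.py <<'E'
from station import bot
import cv2,numpy as np
from scipy.spatial.transform import Rotation as R
def ground(c,uv,z):
    p=cv2.undistortPoints(np.array(uv,float).reshape(-1,1,2),c["K"],c["dist_coeffs"]).reshape(-1,2)
    d=R.from_quat(np.roll(c["attitude"],-1)).apply(np.c_[p,np.ones(len(p))])
    s=(z-c["eye"][2])/d[:,2]
    return c["eye"]+d*s[:,None]
def mask(img,col):
    h=cv2.cvtColor(img,cv2.COLOR_RGB2HSV); H,S,V=[h[...,i].astype(int) for i in range(3)]
    if col=="blue": m=(H>105)&(H<125)&(S>190)&(V>60)
    if col=="red": m=((H<5)|(H>175))&(S>190)&(V>120)
    if col=="black": m=(V<28)
    if col=="orange": m=(H>5)&(H<14)&(S>190)&(V>130)
    return m.astype(np.uint8)
E
python3 - <<'E'
from h import *
c=bot.read_camera("top"); img=c["img"]
for col,b in (("blue",(435,230,490,285)),("red",(445,150,505,210)),("black",(380,165,430,225)),("orange",(165,205,220,235))):
    m=np.zeros(img.shape[:2],np.uint8); x0,y0,x1,y1=b
    m[y0:y1,x0:x1]=mask(img,col)[y0:y1,x0:x1]
    n=m.sum(); 
    if n<5: print(col,n); continue
    pts=cv2.findNonZero(m); (u,v),r=cv2.minEnclosingCircle(pts)
    print(col,n,(u,v),r,cv2.boundingRect(pts),ground(c,[[u,v]],.09 if col!="orange" else .045))
print("guide mouth",ground(c,[[180,277],[219.5,274]],.015))
print("back bar ends",ground(c,[[168,172],[215,170]],.042))
print("pad front low/top",ground(c,[[181,222],[205,221]],.045))
x0,y0=150,150
cv2.imwrite("pics/rack.png",cv2.resize(img[150:290,150:240,::-1],None,fx=4,fy=4,interpolation=cv2.INTER_CUBIC))
E
```

```text
blue 548 (461.4125671386719, 255.23497009277344) 17.630836486816406 (444, 239, 36, 34) [[ 0.48562515 -0.25953004  0.09      ]]
red 4
black 527 (403.80950927734375, 194.1904754638672) 17.484134674072266 (387, 177, 35, 35) [[ 0.59112583 -0.16151931  0.09      ]]
orange 56 (190.5, 220.0) 10.688879013061523 (180, 218, 22, 5) [[0.55267283 0.21539418 0.045     ]]
guide mouth [[0.44931151 0.24222432 0.015     ]
 [0.45461515 0.16846346 0.015     ]]
back bar ends [[0.64123409 0.2588177  0.042     ]
 [0.6441642  0.17254606 0.042     ]]
pad front low/top [[0.5491597  0.23261752 0.045     ]
 [0.55070359 0.18908392 0.045     ]]
```

View pics/rack.png

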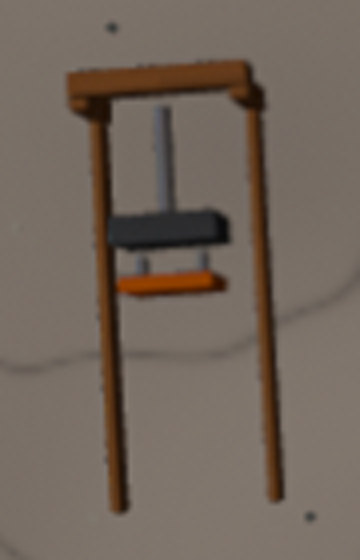

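The rack crop shows the guides running from (180,277) and (219,275) at the mouth to (175,180) and (214,177) near the back. The orange pad is around rows 218–223.

Run:
```python
from h import *
c=bot.read_camera("top"); img=c["img"]
m=np.zeros(img.shape[:2],np.uint8); a=img.astype(int)
m[150:210,445:505]=((a[...,0]>90)&(a[...,0]>2*a[...,1]+20))[150:210,445:505]
pts=cv2.findNonZero(m);(u,v),r=cv2.minEnclosingCircle(pts); print(u,v,r,cv2.boundingRect(pts),ground(c,[[u,v]],.09))
g=ground(c,[[179.7,277.5],[219,274.7],[174.7,180],[214.2,177.5]],.015);print(g)
mm=(g[0]+g[1])/2; b=(g[2]+g[3])/2; d=b-mm; print("mouth",mm,"yaw",np.arctan2(d[1],d[0]),np.linalg.norm(d), np.linalg.norm(g[0]-g[1]),np.linalg.norm(g[2]-g[3]))
# tray
h=cv2.cvtColor(img,cv2.COLOR_RGB2HSV)
print("tray",ground(c,[[435.5,214]],.012))
o=bot.get_obs();print(R.from_quat(np.roll(o["tool_rot"],-1)).as_matrix().round(3))
w=bot.read_camera("wrist"); 
T=R.from_quat(np.roll(o["tool_rot"],-1)); print(T.inv().apply(w["eye"]-o["eef_pos"]))
```

```text
475.4444580078125 177.8518524169922 17.576322555541992 (458, 161, 36, 34) [[ 0.61977682 -0.28797199  0.09      ]]
[[0.44838576 0.24278044 0.015     ]
 [0.45332253 0.16939008 0.015     ]
 [0.63134987 0.2544625  0.015     ]
 [0.63548647 0.17971403 0.015     ]]
mouth [0.45085415 0.20608526 0.015     ] yaw 0.060196468706057125 0.18289529511924932 0.07355622139846948 0.07486285059035956
tray [[ 0.56503564 -0.23768385  0.012     ]]
[[ 0.931  0.364 -0.   ]
 [ 0.364 -0.931  0.001]
 [-0.    -0.001 -1.   ]]
[ 0.07526676  0.00023308 -0.12167621]
```

Request:
jog_arm(
  deltas=[
    [0.009,0.038,0.006,0,0,-0.04,1],
    [0.009,0.038,0.006,0,0,-0.04,1],
    [0.009,0.038,0.006,0,0,-0.04,1],
    [0.009,0.038,0.006,0,0,-0.04,1],
    [0.009,0.038,0.006,0,0,-0.04,1],
    [0.009,0.038,0.006,0,0,-0.04,1],
    [0.01,0.04,0.004,0,0,-0.04,1],
    [0.02,0.02,0,0,0,-0.033,1],
  ],
)

```text
t: 1.05
eef_pos: [0.3294, -0.338, 0.294]
tool_rot: [0.0, 1.0, 0.029, 0.0]
contact_force: [-0.4, 0.1, -0.2]
gripper_width: 0.997
grasp_force: 0.0
```

Request:
jog_arm(
  deltas=[
    [0.035,0.016,0,0,0,0,1],
    [0.035,0.016,0,0,0,0,1],
    [0.035,0.016,0,0,0,0,1],
    [0.035,0.016,-0.02,0,0,0,1],
    [0.016,0.016,-0.04,0,0,0,1],
    [0,0,-0.03,0,0,0,1],
    [0,0,0,0,0,0,1],
    [0,0,0,0,0,0,1],
  ],
)

```text
t: 1.85
eef_pos: [0.4855, -0.2611, 0.2037]
tool_rot: [-0.0, 1.0, 0.03, -0.0]
contact_force: [-1.0, -0.5, 0.4]
gripper_width: 0.999
grasp_force: 0.0
```

Run:
```python
from h import *
o=bot.get_obs();print(o["t"],o["eef_pos"],o["contact_force"],R.from_quat(np.roll(o["tool_rot"],-1)).as_matrix().round(3))
c=bot.read_camera("wrist");cv2.imwrite("pics/w1.png",c["img"][:,:,::-1])
```

```text
1.85 [ 0.48553617 -0.26112817  0.20366039] [-0.97115999 -0.4732876   0.42194208] [[ 0.998  0.059 -0.001]
 [ 0.059 -0.998  0.   ]
 [-0.001 -0.    -1.   ]]
```

View pics/w1.png

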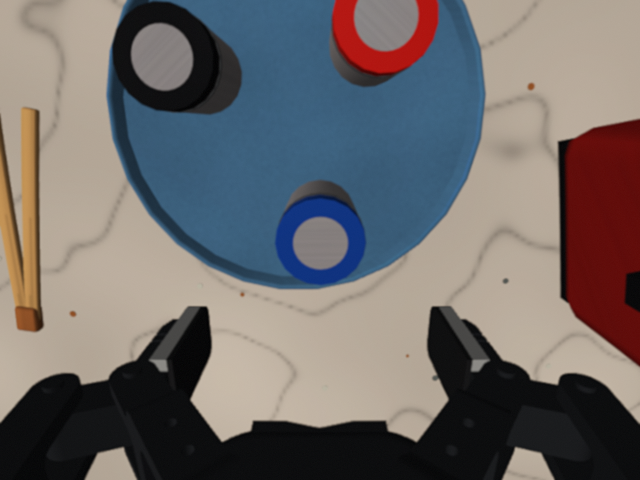

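The wrist view shows the blue cap centred near (320,240), red at (386,18), black at (165,57) and the toaster to the right.

Run:
```python
from h import *
c=bot.read_camera("wrist");img=c["img"]
m=mask(img,"blue");m[:180]=0;m[300:]=0
n,l,s,ce=cv2.connectedComponentsWithStats(m); k=1+s[1:,4].argmax()
(u,v),r=cv2.minEnclosingCircle(cv2.findNonZero((l==k).astype(np.uint8)))
print(u,v,r,ground(c,[[u,v],[320,243],[386,18],[163,57]],.09))
```

```text
318.8261413574219 240.89508056640625 44.47014236450195 [[ 0.48760539 -0.26203512  0.09      ]
 [ 0.48619337 -0.26289693  0.09      ]
 [ 0.62194933 -0.29226144  0.09      ]
 [ 0.59442972 -0.164705    0.09      ]]
```

Request:
jog_arm(
  deltas=[
    [0.0015,0,-0.03,0,0,0,1],
    [0,0,-0.04,0,0,0,1],
    [0,0,-0.035,0,0,0,1],
    [0,0,-0.025,0,0,0,1],
    [0,0,-0.017,0,0,0,1],
    [0,0,0,0,0,0,1],
    [0,0,0,0,0,0,1],
    [0,0,0,0,0,0,1],
    [0,0,0,0,0,0,1],
  ],
)

```text
t: 2.85
eef_pos: [0.4883, -0.2612, 0.0579]
tool_rot: [0.001, 1.0, 0.03, 0.001]
contact_force: [-1.4, 0.7, -0.2]
gripper_width: 0.997
grasp_force: 0.0
```

Request:
jog_arm(
  deltas=[
    [0,0,0,0,0,0,0.8],
    [0,0,0,0,0,0,0.7],
    [0,0,0,0,0,0,0.6],
    [0,0,0,0,0,0,0.5],
    [0,0,0,0,0,0,0.5],
    [0,0,0,0,0,0,0.5],
    [0,0,0,0,0,0,0.5],
  ],
  newtons=40,
)

```text
t: 3.55
eef_pos: [0.4877, -0.2614, 0.0573]
tool_rot: [0.001, 1.0, 0.03, 0.0]
contact_force: [-2.6, -1.5, 6.9]
gripper_width: 0.686
grasp_force: 33.3
```

Request:
jog_arm(
  deltas=[
    [0,0,0.005,0,0,0,0.5],
    [0,0,0.015,0,0,0,0.5],
    [0,0,0.02,0,0,0,0.5],
    [0,0,0.015,0,0,0,0.5],
    [0,0,0.005,0,0,0,0.5],
    [0,0,0,0,0,0,0.5],
    [0,0,0,0,0,0,0.5],
    [0,0,0,0,0,0,0.5],
    [0,0,0,0,0,0,0.5],
    [0,0,0,0,0,0,0.5],
  ],
)

```text
t: 4.55
eef_pos: [0.4871, -0.2605, 0.1158]
tool_rot: [-0.0, 1.0, 0.03, -0.0]
contact_force: [0.5, 1.0, -3.9]
gripper_width: 0.682
grasp_force: 36.0
```

Run:
```python
from h import *
F=[]
for i in range(6):
    c=bot.read_camera("scene");o=bot.get_obs();F.append(o["contact_force"]);
print(o["t"],np.array(F).round(2),o["torque"],o["joint_torque"],o["eef_pos"])
m=mask(c["img"],"blue");cv2.imwrite("pics/s1.png",c["img"][200:420,100:340,::-1])
```

```text
4.85 [[-0.02  0.36 -4.01]
 [-0.54  0.17 -2.48]
 [-0.33 -0.13 -4.26]
 [-0.54 -0.02 -3.77]
 [ 0.   -0.31 -3.89]
 [-0.86 -0.19 -3.64]] [-0.01839582  0.03516408  0.02357521] [ 4.82030810e-03 -5.32595551e+01 -9.65408608e-01 -2.21492475e+01
  1.14520494e-02  2.71295576e-03 -3.94431954e-04] [ 0.48735771 -0.26062657  0.11626011]
```

View pics/s1.png

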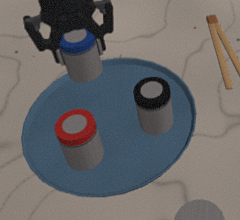

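The picture shows the blue tin held upright, clear of the tray. It weighs about 3.7 N, or 0.37 kg. I'll set it down.

Request:
jog_arm(
  deltas=[
    [0,0,-0.015,0,0,0,0.5],
    [0,0,-0.02,0,0,0,0.5],
    [0,0,-0.012,0,0,0,0.5],
    [0,0,-0.006,0,0,0,0.5],
    [0,0,-0.003,0,0,0,0.5],
    [0,0,-0.002,0,0,0,0.5],
    [0,0,-0.001,0,0,0,0.5],
    [0,0,-0.0005,0,0,0,0.5],
    [0,0,0,0,0,0,0.5],
    [0,0,0,0,0,0,0.5],
  ],
)

```text
t: 5.85
eef_pos: [0.4877, -0.2608, 0.0573]
tool_rot: [0.0, 1.0, 0.03, 0.0]
contact_force: [-1.7, 0.3, 1.0]
gripper_width: 0.682
grasp_force: 36.5
```

Request:
jog_arm(
  deltas=[
    [0,0,0,0,0,0,0.75],
    [0,0,0,0,0,0,0.85],
    [0,0,0,0,0,0,1],
    [0,0,0,0,0,0,1],
    [0,0,0,0,0,0,1],
    [0,0,0.015,0,0,0,1],
    [0,0,0.03,0,0,0,1],
    [0,0,0.04,0,0,0,1],
    [0,0,0.03,0,0,0,1],
    [0.0236,0,0.005,0,0,0,1],
  ],
)

```text
t: 6.85
eef_pos: [0.5108, -0.2624, 0.182]
tool_rot: [0.002, 1.0, 0.029, 0.002]
contact_force: [-0.0, -0.3, 0.0]
gripper_width: 1.001
grasp_force: 0.0
```

Request:
jog_arm(
  deltas=[
    [0.04,-0.01,0,0,0,0,1],
    [0.04,-0.01,0,0,0,0,1],
    [0.03,-0.01,0,0,0,0,1],
    [0,0,0,0,0,0,1],
    [0,0,0,0,0,0,1],
    [0,0,0,0,0,0,1],
  ],
)

```text
t: 7.45
eef_pos: [0.6198, -0.2905, 0.1772]
tool_rot: [-0.0, 1.0, 0.03, -0.0]
contact_force: [-0.5, -0.4, 0.3]
gripper_width: 1.001
grasp_force: 0.0
```

Run:
```python
from h import *
o=bot.get_obs();print(o["t"],o["eef_pos"],o["contact_force"])
c=bot.read_camera("wrist");a=c["img"].astype(int);img=c["img"]
m=((a[...,0]>90)&(a[...,0]>2*a[...,1]+20)).astype(np.uint8)
n,l,s,ce=cv2.connectedComponentsWithStats(m)
for k in range(1,n):
    if s[k,4]>300:
        (u,v),r=cv2.minEnclosingCircle(cv2.findNonZero((l==k).astype(np.uint8)));print(s[k],u,v,r,ground(c,[[u,v]],.09))
t=bot.read_camera("top");m=mask(t["img"],"blue");m[:,:435]=0;m[:235]=0;m[290:]=0
(u,v),r=cv2.minEnclosingCircle(cv2.findNonZero(m));print(u,v,r)
```

```text
7.45 [ 0.61983621 -0.29050634  0.17717365] [-0.50830055 -0.38445606  0.34949716]
[ 269  202  100   99 4920] 318.7298889160156 251.43231201171875 50.58353042602539 [[ 0.62315645 -0.29063936  0.09      ]]
[  513   281   127   142 10244] 589.55517578125 351.8471374511719 85.82675170898438 [[ 0.56324698 -0.47449895  0.09      ]]
[521 449  33  31 465] 537.0 464.0 21.931812286376953 [[ 0.46487069 -0.46355403  0.09      ]]
460.9499206542969 255.22056579589844 17.564788818359375
```

Request:
jog_arm(
  deltas=[
    [0.002,0,-0.03,0,0,0,1],
    [0,0,-0.04,0,0,0,1],
    [0,0,-0.03,0,0,0,1],
    [0,0,-0.02,0,0,0,1],
    [0,0,0,0,0,0,1],
    [0,0,0,0,0,0,0.8],
    [0,0,0,0,0,0,0.7],
    [0,0,0,0,0,0,0.6],
    [0,0,0,0,0,0,0.5],
    [0,0,0,0,0,0,0.5],
  ],
  newtons=40,
)

```text
t: 8.55
eef_pos: [0.6242, -0.2911, 0.0591]
tool_rot: [0.001, 1.0, 0.03, 0.001]
contact_force: [-1.1, 0.7, 6.5]
gripper_width: 0.69
grasp_force: 43.2
```

Request:
jog_arm(
  deltas=[
    [0,0,0,0,0,0,0.5],
    [0,0,0,0,0,0,0.5],
    [0,0,0,0,0,0,0.5],
  ],
)

```text
t: 8.85
eef_pos: [0.6242, -0.2911, 0.0591]
tool_rot: [0.001, 1.0, 0.03, 0.001]
contact_force: [-1.3, 0.7, 8.1]
gripper_width: 0.689
grasp_force: 43.2
```

Request:
jog_arm(
  deltas=[
    [0,0,0.005,0,0,0,0.5],
    [0,0,0.015,0,0,0,0.5],
    [0,0,0.02,0,0,0,0.5],
    [0,0,0.015,0,0,0,0.5],
    [0,0,0.005,0,0,0,0.5],
    [0,0,0,0,0,0,0.5],
    [0,0,0,0,0,0,0.5],
    [0,0,0,0,0,0,0.5],
    [0,0,0,0,0,0,0.5],
    [0,0,0,0,0,0,0.5],
  ],
)

```text
t: 9.85
eef_pos: [0.6227, -0.2905, 0.1162]
tool_rot: [-0.0, 1.0, 0.03, -0.0]
contact_force: [-0.7, -0.8, -2.0]
gripper_width: 0.685
grasp_force: 42.9
```

Run:
```python
from h import *
F=[]
for i in range(6):
    c=bot.read_camera("scene");o=bot.get_obs();F.append(o["contact_force"]);
print(o["t"],np.mean(F,0),np.std(F,0),o["eef_pos"])
```

```text
10.15 [ 0.0188595   0.07609346 -1.56088521] [0.6002516  0.39612224 0.41213662] [ 0.62298691 -0.29062173  0.11675363]
```

Red weighs 1.6 N, so blue is the heavier one. I'll set red down.

Request:
jog_arm(
  deltas=[
    [0,0,-0.015,0,0,0,0.5],
    [0,0,-0.02,0,0,0,0.5],
    [0,0,-0.012,0,0,0,0.5],
    [0,0,-0.006,0,0,0,0.5],
    [0,0,-0.003,0,0,0,0.5],
    [0,0,-0.002,0,0,0,0.5],
    [0,0,-0.001,0,0,0,0.5],
    [0,0,-0.0005,0,0,0,0.5],
    [0,0,0,0,0,0,0.5],
    [0,0,0,0,0,0,0.5],
  ],
)

```text
t: 11.15
eef_pos: [0.6232, -0.2907, 0.0591]
tool_rot: [0.0, 1.0, 0.03, 0.0]
contact_force: [-3.3, 2.0, 5.7]
gripper_width: 0.691
grasp_force: 43.5
```

Request:
jog_arm(
  deltas=[
    [0,0,0,0,0,0,0.75],
    [0,0,0,0,0,0,0.85],
    [0,0,0,0,0,0,1],
    [0,0,0,0,0,0,1],
    [0,0,0,0,0,0,1],
    [0,0,0.015,0,0,0,1],
    [0,0,0.03,0,0,0,1],
    [0,0,0.04,0,0,0,1],
    [0,0,0.03,0,0,0,1],
    [-0.02,0,0.005,0,0,0,1],
  ],
)

```text
t: 12.15
eef_pos: [0.6075, -0.2907, 0.1836]
tool_rot: [0.002, 1.0, 0.031, 0.005]
contact_force: [0.6, 0.5, -0.5]
gripper_width: 1.006
grasp_force: 0.0
```

Request:
jog_arm(
  deltas=[
    [-0.04,0.01,0,0,0,0,1],
    [-0.04,0.01,0,0,0,0,1],
    [-0.036,0.01,0,0,0,0,1],
    [0,0,0,0,0,0,1],
    [0,0,0,0,0,0,1],
    [0,0,0,0,0,0,1],
  ],
)

```text
t: 12.75
eef_pos: [0.4886, -0.261, 0.1783]
tool_rot: [0.0, 1.0, 0.03, 0.001]
contact_force: [0.3, 0.4, -0.3]
gripper_width: 0.998
grasp_force: 0.0
```

Run:
```python
from h import *
o=bot.get_obs();print(o["t"],o["eef_pos"],o["contact_force"])
c=bot.read_camera("wrist");img=c["img"]
m=mask(img,"blue");m[:180]=0;m[320:]=0
n,l,s,ce=cv2.connectedComponentsWithStats(m); k=1+s[1:,4].argmax()
(u,v),r=cv2.minEnclosingCircle(cv2.findNonZero((l==k).astype(np.uint8)))
print(u,v,r,ground(c,[[u,v]],.09))
```

```text
12.75 [ 0.48856802 -0.26095034  0.17833553] [ 0.25428751  0.41328055 -0.31463635]
318.6752624511719 257.94329833984375 49.49138641357422 [[ 0.48770765 -0.26137594  0.09      ]]
```

Request:
jog_arm(
  deltas=[
    [-0.001,0,-0.03,0,0,0,1],
    [0,0,-0.04,0,0,0,1],
    [0,0,-0.03,0,0,0,1],
    [0,0,-0.021,0,0,0,1],
    [0,0,0,0,0,0,1],
    [0,0,0,0,0,0,0.8],
    [0,0,0,0,0,0,0.7],
    [0,0,0,0,0,0,0.6],
    [0,0,0,0,0,0,0.5],
    [0,0,0,0,0,0,0.5],
  ],
  newtons=60,
)

```text
t: 13.8
eef_pos: [0.4874, -0.261, 0.0579]
tool_rot: [0.001, 1.0, 0.03, 0.002]
contact_force: [-0.2, 0.9, 6.2]
gripper_width: 0.679
grasp_force: 60.5
```

Request:
jog_arm(
  deltas=[
    [0,0,0,0,0,0,0.5],
    [0,0,0,0,0,0,0.5],
    [0,0,0.005,0,0,0,0.5],
    [0,0,0.015,0,0,0,0.5],
    [0,0,0.025,0,0,0,0.5],
    [0,0,0.03,0,0,0,0.5],
    [0,0,0.02,0,0,0,0.5],
    [0,0,0.005,0,0,0,0.5],
    [0,0,0,0,0,0,0.5],
    [0,0,0,0,0,0,0.5],
  ],
)

```text
t: 14.8
eef_pos: [0.4851, -0.2604, 0.1554]
tool_rot: [-0.0, 1.0, 0.03, -0.001]
contact_force: [-0.5, 0.6, -3.7]
gripper_width: 0.681
grasp_force: 60.7
```

Request:
jog_arm(
  deltas=[
    [0,0.02,0,0,0,0,0.5],
    [0,0.035,0,0,0,0,0.5],
    [0,0.04,0,0,0,0,0.5],
    [0,0.04,0,0,0,0,0.5],
    [0,0.04,0,0,0,0,0.5],
    [0,0.04,0,0,0,0,0.5],
    [0,0.04,0,0,0,0,0.5],
    [0,0.04,0,0,0,0,0.5],
    [0,0.04,0,0,0,0,0.5],
    [0,0.04,0,0,0,0,0.5],
  ],
)

```text
t: 15.8
eef_pos: [0.4848, 0.1156, 0.155]
tool_rot: [0.0, 1.0, 0.03, -0.001]
contact_force: [0.2, 1.5, -3.7]
gripper_width: 0.678
grasp_force: 61.0
```

Request:
jog_arm(
  deltas=[
    [-0.005,0.04,0,0,0,0,0.5],
    [-0.005,0.03,0,0,0,0,0.5],
    [-0.004,0.02,0,0,0,0,0.5],
    [0,0,0,0,0,0,0.5],
    [0,0,0,0,0,0,0.5],
    [0,0,0,0,0,0,0.5],
  ],
)

```text
t: 16.4
eef_pos: [0.4717, 0.2029, 0.1554]
tool_rot: [0.001, 1.0, 0.029, -0.001]
contact_force: [-0.7, 0.1, -3.6]
gripper_width: 0.677
grasp_force: 61.1
```

Run:
```python
from h import *
o=bot.get_obs();print(o["t"],o["eef_pos"],o["contact_force"])
c=bot.read_camera("wrist");cv2.imwrite("pics/w2.png",c["img"][:,:,::-1])
```

```text
16.4 [0.47174799 0.20288456 0.1554431 ] [-0.73174169  0.10087888 -3.60017119]
```

View pics/w2.png

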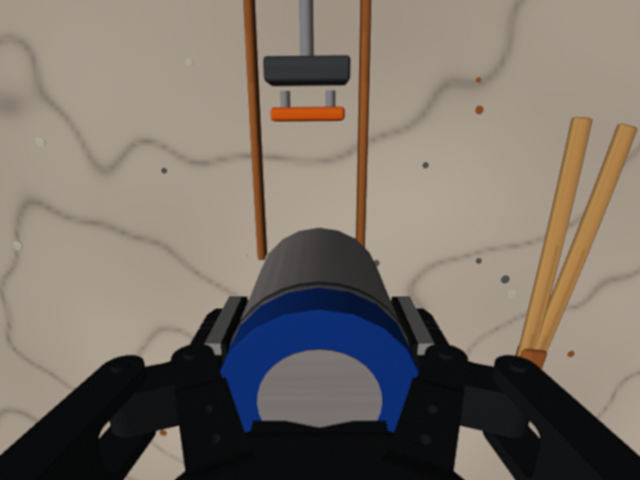

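The wrist view shows the left guide running (251,0)–(262,256), the right guide (366,0)–(362,240), and the orange pad at (272–344, 107–121). The held tin is upright.

Run:
```python
from h import *
c=bot.read_camera("wrist");o=bot.get_obs();print(c["eye"])
g=ground(c,[[262,252],[362,240],[251,5],[366,5]],.015)
def at(p,q,x): return p+(q-p)*(x-p[0])/(q[0]-p[0])
xs=[.47,.60]; mid=[(at(g[0],g[2],x)+at(g[1],g[3],x))/2 for x in xs]
print(g,mid,"yaw",np.arctan2(*(mid[1]-mid[0])[1::-1]),[at(g[0],g[2],x)-at(g[1],g[3],x) for x in xs])
print("pad",ground(c,[[308,108],[308,120]],.045),ground(c,[[308,120]],.015))
```

```text
[0.54731936 0.20700667 0.27722125]
[[0.45388433 0.2434166  0.015     ]
 [0.46744581 0.17031708 0.015     ]
 [0.61630677 0.25304505 0.015     ]
 [0.62040491 0.18151548 0.015     ]] [array([0.47      , 0.20743801, 0.015     ]), array([0.6       , 0.21604999, 0.015     ])] yaw 0.06614937610143698 [array([0.        , 0.07386786, 0.        ]), array([0.        , 0.07205678, 0.        ])]
pad [[0.55572712 0.21358983 0.045     ]
 [0.5489552  0.21324754 0.045     ]] [[0.54916653 0.21405379 0.015     ]]
```

Request:
jog_arm(
  deltas=[
    [0,0.0045,-0.015,0,0,0.004,0.5],
    [0,0,-0.03,0,0,0,0.5],
    [0,0,-0.02,0,0,0,0.5],
    [0,0,-0.01,0,0,0,0.5],
    [0,0,0,0,0,0,0.5],
    [0,0,0,0,0,0,0.5],
    [0,0,0,0,0,0,0.5],
  ],
)

```text
t: 17.2
eef_pos: [0.4727, 0.2093, 0.0822]
tool_rot: [-0.0, 0.999, 0.032, 0.001]
contact_force: [-0.4, 0.8, -2.6]
gripper_width: 0.677
grasp_force: 61.2
```

Request:
jog_arm(
  deltas=[
    [0,0,-0.008,0,0,0,0.5],
    [0,0,-0.008,0,0,0,0.5],
    [0,0,-0.006,0,0,0,0.5],
    [0,0,-0.003,0,0,0,0.5],
    [0,0,0,0,0,0,0.5],
    [0,0,0,0,0,0,0.5],
    [0,0,0,0,0,0,0.5],
  ],
)

```text
t: 17.9
eef_pos: [0.4721, 0.209, 0.0565]
tool_rot: [-0.0, 0.999, 0.032, 0.0]
contact_force: [-0.8, -0.4, -3.1]
gripper_width: 0.678
grasp_force: 61.1
```

Run:
```python
from h import *
F=[];P=[]
for i in range(6):
    c=bot.read_camera("wrist");o=bot.get_obs();F.append(o["contact_force"]);P.append(o["eef_pos"])
print(o["t"],np.mean(F,0),np.std(F,0),np.mean(P,0),o["torque"])
cv2.imwrite("pics/w3.png",c["img"][:,:,::-1])
```

```text
18.2 [ 0.06479264 -0.35036601 -4.07062423] [0.50330073 0.47723604 0.3333011 ] [0.47210946 0.20891577 0.05650981] [0.01142236 0.01367925 0.03070835]
```

View pics/w3.png

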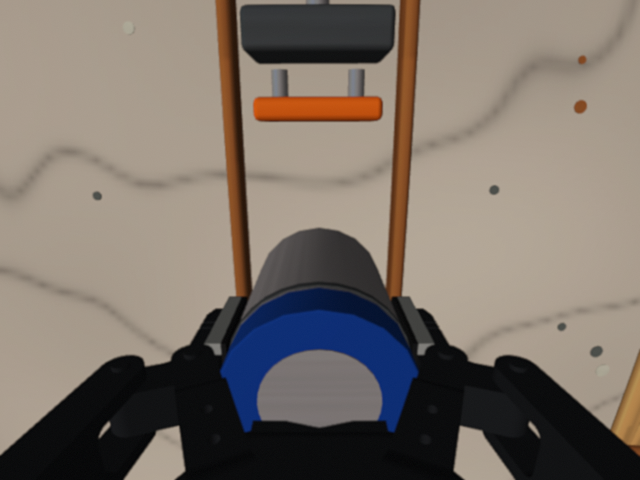

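The tin sits midway between the guides: at row 290 they are at 241 and 395, and the tin is at about 319. It is aligned, so I'll advance.

Request:
jog_arm(
  deltas=[
    [0.006,0.0004,-0.0015,0,0,0,0.5],
    [0.01,0.0006,-0.001,0,0,0,0.5],
    [0.01,0.0006,0,0,0,0,0.5],
    [0.006,0.0004,0,0,0,0,0.5],
    [0.004,0.0002,0,0,0,0,0.5],
    [0.002,0.0002,0,0,0,0,0.5],
    [0,0,0,0,0,0,0.5],
    [0,0,0,0,0,0,0.5],
    [0,0,0,0,0,0,0.5],
  ],
)

```text
t: 19.1
eef_pos: [0.5096, 0.2112, 0.0538]
tool_rot: [0.0, 0.999, 0.032, -0.0]
contact_force: [-0.2, 0.5, -3.7]
gripper_width: 0.676
grasp_force: 61.0
```

```bash
cat > f.py <<'E'
from h import *
F=[];P=[]
for i in range(8):
    c=bot.read_camera("wrist");o=bot.get_obs();F.append(o["contact_force"]);P.append(o["eef_pos"])
print(o["t"],np.mean(F,0).round(2),np.std(F,0).round(2),np.mean(P,0).round(4),o["gripper_width"])
E
python3 f.py
```

```text
19.5 [-0.11  0.17 -3.93] [0.49 0.37 0.64] [0.5098 0.2113 0.0538] 0.679405629846155
```

Request:
jog_arm(
  deltas=[
    [0.003,0.0002,0,0,0,0,0.5],
    [0.003,0.0002,0,0,0,0,0.5],
    [0.002,0.0001,0,0,0,0,0.5],
    [0.002,0.0001,0,0,0,0,0.5],
    [0.002,0.0001,0,0,0,0,0.5],
    [0,0,0,0,0,0,0.5],
    [0,0,0,0,0,0,0.5],
  ],
)

```text
t: 20.2
eef_pos: [0.5216, 0.2119, 0.0537]
tool_rot: [0.0, 0.999, 0.032, -0.0]
contact_force: [-1.5, -0.4, -4.3]
gripper_width: 0.684
grasp_force: 61.0
```

```bash
python3 f.py
```

```text
20.6 [-1.36  0.05 -3.87] [0.43 0.47 0.78] [0.5217 0.2119 0.0537] 0.6793485750672426
```

Request:
jog_arm(
  deltas=[
    [0,0,-0.0007,0,0,0,0.5],
    [0,0,-0.0006,0,0,0,0.5],
    [0.0015,0.0001,0,0,0,0,0.5],
    [0.0015,0.0001,0,0,0,0,0.5],
    [0.0015,0.0001,0,0,0,0,0.5],
    [0,0,0,0,0,0,0.5],
    [0,0,0,0,0,0,0.5],
  ],
)

```text
t: 21.3
eef_pos: [0.5262, 0.2122, 0.0524]
tool_rot: [0.0, 0.999, 0.032, -0.0]
contact_force: [-4.0, -0.6, -2.6]
gripper_width: 0.678
grasp_force: 61.2
```

```bash
python3 f.py
```

```text
21.7 [-4.28  0.08 -2.97] [0.61 0.47 0.57] [0.5262 0.2122 0.0524] 0.6796935849334919
```

Request:
jog_arm(
  deltas=[
    [0,0,-0.0005,0,0,0,0.5],
    [0,0,-0.0005,0,0,0,0.5],
    [0,0,0,0,0,0,0.5],
    [0,0,0,0,0,0,0.5],
  ],
)

```text
t: 22.1
eef_pos: [0.5266, 0.2122, 0.052]
tool_rot: [0.0, 0.999, 0.032, 0.0]
contact_force: [-5.8, -0.4, 1.8]
gripper_width: 0.68
grasp_force: 61.7
```

```bash
python3 f.py
```

```text
22.5 [-5.52 -0.67  2.26] [0.44 0.5  0.45] [0.5267 0.2123 0.052 ] 0.6771844096441886
```

Request:
jog_arm(
  deltas=[
    [-0.0004,0,0.0003,0,0,0,0.5],
    [0,0,0,0,0,0,0.5],
    [0,0,0,0,0,0,0.5],
  ],
  newtons=20,
)

```text
t: 22.8
eef_pos: [0.5263, 0.2123, 0.0521]
tool_rot: [-0.0, 0.999, 0.032, 0.0]
contact_force: [-5.3, -0.3, 1.4]
gripper_width: 0.68
grasp_force: 61.6
```

Request:
jog_arm(
  deltas=[
    [0,0,0,0,0,0,0.7],
    [0,0,0,0,0,0,0.72],
    [0,0,0,0,0,0,0.75],
    [0,0,0,0,0,0,0.8],
    [0,0,0,0,0,0,0.9],
    [0,0,0,0,0,0,1],
    [0,0,0,0,0,0,1],
    [0,0,0,0,0,0,1],
  ],
)

```text
t: 23.6
eef_pos: [0.5261, 0.2123, 0.0518]
tool_rot: [-0.0, 0.999, 0.032, 0.0]
contact_force: [-0.1, 0.2, 0.1]
gripper_width: 0.996
grasp_force: 0.0
```

```bash
python3 f.py
python3 - <<'E'
from h import *
c=bot.read_camera("wrist");cv2.imwrite("pics/w4.png",c["img"][:,:,::-1])
E
```

```text
24.0 [0.01 0.09 0.13] [0.7  0.29 0.82] [0.5261 0.2123 0.0518] 1.0004823813979755
```

View pics/w4.png

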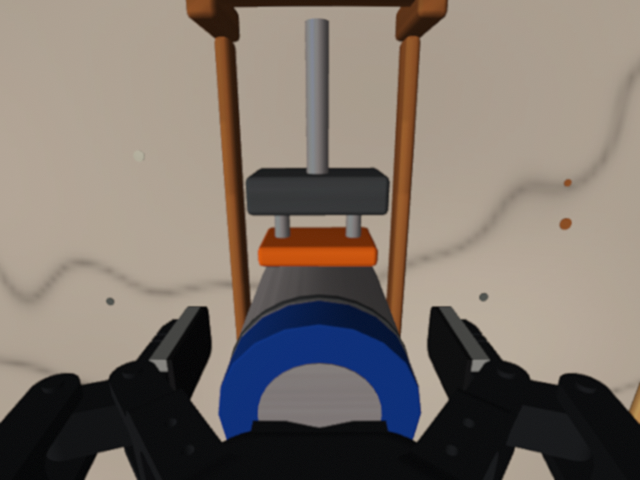

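The blue tin is upright and bearing on the orange pad, whose lower edge is at row 265. The fingers are clear, so I'll retreat straight up and check.

Request:
jog_arm(
  deltas=[
    [0,0,0.01,0,0,0,1],
    [0,0,0.025,0,0,0,1],
    [0,0,0.04,0,0,0,1],
    [0,0,0.04,0,0,0,1],
    [-0.02,0,0.03,0,0,0,1],
    [-0.02,-0.03,0.02,0,0,0,1],
    [-0.02,-0.04,0,0,0,0,1],
    [0,-0.04,0,0,0,0,1],
    [0,-0.04,0,0,0,0,1],
    [0,0,0,0,0,0,1],
  ],
)

```text
t: 25.05
eef_pos: [0.4657, 0.0564, 0.2174]
tool_rot: [0.001, 1.0, 0.028, 0.0]
contact_force: [0.5, 0.6, -0.1]
gripper_width: 0.998
grasp_force: 0.0
```

Run:
```python
from h import *
c=bot.read_camera("scene");cv2.imwrite("pics/s2.png",c["img"][:,:,::-1])
```

```text
(no output)
```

View pics/s2.png

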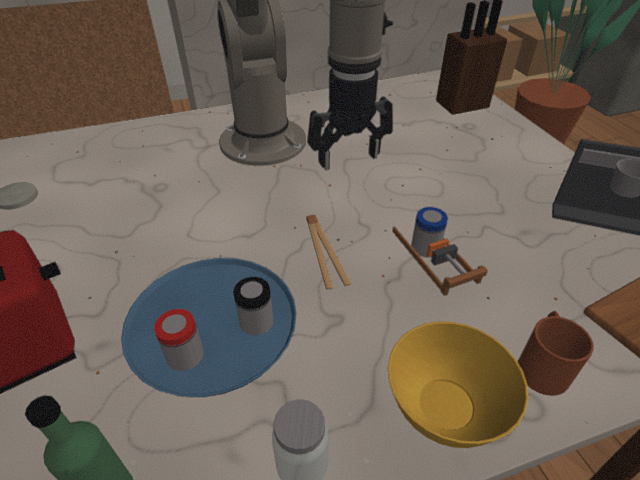

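The blue tin stands in the rack against the pad at (432,230). Red is upright on the tray at (180,340), and the black tin and tong haven't moved.

```bash
python3 -c "
from station import bot
print(bot.hand_in())"
```

```text
the job is handed in; nothing more can be done
None
```

The heavier blue tin (about 0.37 kg) stands in the rack bearing on the orange pad, pushed to about 4–5 N before release, and the lighter red tin (about 0.16 kg) stands on the tray; handed in at about 25 s of the 72 s allowed.

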